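# Clamp a loose tube rack by freeing, sliding and locking a cam-lever fence

### The arm

A 6-joint arm with a two-finger parallel gripper is mounted at the origin on a cart in front of the work surface, level with it; the furniture and walls round the work are solid. World frame = base frame: x ahead of the robot, y to its left, z up, the work surface at z = 0. Lengths are in mm, angles in rad, forces in N, time in s.
With the tool pointing down it reaches from about 275 to 750 mm from the base axis. Payload 10.2 kg.
Tool frame: the origin (TCP) lies between the finger pads; the fingertips stand 19 mm ahead of it and the grasp point (between the pads) is the TCP; z points along the fingers, y is the line along which they close (so a half turn about z gives the same grasp; the last joint's range is limited). The gripper opens to 85 mm and grips with 20 to 120 N. Pads are 22 mm wide; open, the fingers measure 114 mm over their backs; the gripper's body (76 mm by 85 mm) begins 54 mm behind the grasp point. The pads swing forward as they close: fully open they stand 13 mm farther back than shut.
Start: joints at [-1.484, 0.313, 1.498, -0, 1.331, -0.223], TCP at [160.043, -500.018, 250.294] pointing down, gripper open.
Joint ranges: [-2.94, 2.94], [-0.97, 2.17], [0.19, 2.56], [-1.23, 4.37], [0.02, 3.11], [-2.88, 2.88]. Speed limits (rad/s): [2.39, 2.39, 3.01, 3.14, 3.14, 3.14].

### API

Orientations are given as a unit quaternion [w, x, y, z].
In Python, from rig import sense, capture, finish_job gives the robot as it stands. The module is installed in compiled form; this text tells all that it offers.
- The arm moves only by the tool move_arm, never from a script. Its argument "moves" is a list of rows, each an object with "turn": the turn, a rotation vector about the tool's x, y, z in rad, a list of three; "translation": the shift along the tool's x, y, z in mm, a list of three; "hand": the opening, from 0 (shut) to 1 (fully open). In form: [{"turn": [wx, wy, wz], "translation": [x, y, z], "hand": hand}, ...]. A call has 1 to 10 rows; each row shifts and turns the commanded pose from where the row before left it, along the tool's axes as they then stand; what a row does not reach is not made up. A row lasts 1/12 s, in which the tool goes at most 41.7 mm and 7.16 degrees, less where a joint would pass 70% of its speed; a pose out of reach is approached as far as the arm can. A call with a gripper value outside its range is refused whole. The fingers move at their own pace and stop on an object; "grip_force" is the grip in N (left out, the last holds). Time passes only in rows, so rows that do not move let the fingers close. It gives the time, the measured TCP pose, the force, the opening and the grip force at its end, in the units of the state.
- sense(): the state, without advancing time (a new reading comes with each control period).
- capture(name): name is "side" or "top" or "wrist"; returns a dict with "image" (384x512x3 uint8, blue, green, red), "z_map" (384x512 float32, mm along the optical axis (not along the pixel's ray), 0 where there is no reading), "vertical_fov" (degrees; the focal length in pixels is half the picture's height over the tangent of half this angle, whatever the lens; pixels are square), "cx", "cy" (the principal point, pixels), "R" (3x3) and "t" (3): a world point X has camera coordinates R X + t; the wrist camera has in their place "T_tool_cam" (4x4, takes a point from camera to tool coordinates, whose origin is the TCP and whose axes are the flange's). Camera axes: x right, y down, z forward; pixel columns grow to the right and rows downward; lengths in mm; the calibration is good to about 2 mm. A picture is of the moment at which its call begins: read the wrist's pose just before it.
- finish_job(): hands the job in; it is judged then, once.
The state is a dict: "time_s": time; "joints": joint angles; "dq": joint speeds; "tau": joint torques, N m; "eef_pos": TCP position; "ee_rot": TCP orientation; "force": force on the tool from outside, world axes, zero at the start; "wrist_torque": the same for the moment, N m; "grip_width": opening from 0.0 (shut) to 1.0 (fully open); "grip_force": force on a finger pad.
Only numpy, scipy, OpenCV 4.12 (cv2) and the standard library are available. Lean on these libraries where they do the work, as an engineer would, in place of code of your own. Each camera call takes 0.05 s, during which the arm holds its last target. There are 200 camera calls.

### The job

The tube rack stands loose in the rack clamp. Flip the red-knobbed cam lever up to free the blue fence, slide the fence gently towards the fixed grey stop until the rack is held snugly and squarely between fence and stop, then flip the lever fully down again to lock the fence. Keep the rack flat on the clamp's bed and do not disturb the other things on the bench.

Things in the scene. Friction and masses are not known exactly. Their poses are not given: they have to be found in the camera images.
- rack_clamp: Rack clamp fixed to the bench, at a yaw within 0.4 rad: aluminium bed 170 (x) x 230 mm (y -125 to +105), top 12 mm above the bench. Origin on the bench; +y is the way the fence closes, x away from the robot. Grey stop across its +y end, 140 mm long, top 45 mm above the bench; low steel rail (top at 24.5 mm) along y under the fence's carriage.
- stop_face (a point): Middle of the stop's inner face (the face towards the rack), 85 mm along +y from the clamp's origin, 34 mm above the bench. The face is square to the clamp's y axis.
- fence_face (a point): Middle of the blue fence's face that meets the rack, 34 mm above the bench; moves with the fence. The fence plate is 140 mm long (along x), 12 mm thick, top 42 mm above the bench; its dark steel carriage extends 89 mm behind it (-y), from x = -8 to +68 mm, at most 57 mm high.
- fence (a joint): Fence position in m along the clamp's +y: 0 fully open, 0.075 end stop; starts at 0 to 0.025. Fence face to stop face is 0.122 minus this value, so it reads 0.060 with the 62 mm rack snug. Lever up: slides with 2 N of friction (plus damping 8 N per m/s), stays where left. Lever down: the cam holds it against about 30 N.
- cam_lever (a joint): Angle of the cam lever in rad: 0 fully down (locked, pointing to the clamp's -x), grows as the knob is lifted up and over towards +x; 1.3 upright, 1.75 end stop; starts at 0 to 0.04. It turns about an axis parallel to the clamp's y, so the fence can be slid by holding the lever. The fence is quite free above 0.9. Turning takes 2 to 8 N at the knob; it stays where left.
- lever_knob (a point): Centre of the red barrel knob (22 mm in diameter, 24 mm long along the clamp's y, flat ends) on the 10 mm thick steel lever. At lever angle 0 it lies 95 mm to the clamp's -x and 24 mm above the pivot, 66 mm above the bench. It lies 62 mm behind (-y) the fence's face, so fingers fit on both flat ends from above, closing along the clamp's y.
- lever_pivot (a point): Point on the lever's pivot axis in the plane of the knob's path, 42 mm above the bench, at x = +30 mm of the clamp; it moves along y with the fence. The knob moves on a circle of 98 mm radius about it, in the plane square to the clamp's y axis.
- rack: Blue tube rack with coloured-cap tubes fixed in it, 62 x 150 x 62 mm high, 0.13 to 0.29 kg, loose, standing on the clamp's bed between fence and stop, its long side (its own y axis) along the clamp's x. Origin: centre of its underside, 12 mm above the bench; z up. It starts 8 to 26 mm (less its skew, up to 0.06 rad) from the stop.
- jar: Small jar with green screw cap, 41 mm wide, 46 mm high, standing beside the stop; a bystander. Origin: centre of its underside.
- timer: White bench timer, 41 x 62 x 65 mm, standing behind the stop; a bystander. Origin: centre of its underside.
- marker: Black-capped marker pen, 136 mm long, lying near the front edge; a bystander. Origin: centre of its underside.
- amber: Small amber bottle with black cap, 46 mm wide, 90 mm high, standing behind the clamp on the right; a bystander. Origin: centre of its underside.
- pipette: Pipette lying across the back of the bench, 265 mm long; a bystander. Origin: centre of its underside.

How it is judged:
By the outcome, as a careful person would: the job done as asked, in the order asked, and still so for the second after the job is handed in, with the robot touching nothing.
It also fails if it takes over 45 s, if anything falls off the work surface, if the arm or the gripper's body presses on something with over 40 N, if the wrist force passes 120 N, or if a joint passes its speed limit or range.

## Working session

There is one attempt and no reset: what is moved stays moved. The work goes in short steps, Python scripts to look and compute and a tool call to move; the robot and the scene stay as the last step left them, time stands still between calls to the robot, and variables do not carry over. Pictures are saved under pics/ and viewed, at most 10 in all, crops included, and the job is handed in when it is done.

Besides the shell and the picture viewer there is one more tool, called after ">>>" by a JSON object that holds its "op" and its "data". move_arm: Moves the arm, as the interface text tells. Its arguments: {"type":"object","properties":{"moves":{"type":"array","items":{"type":"object","properties":{"turn":{"type":"array","items":{"type":"number"}},"translation":{"type":"array","items":{"type":"number"}},"hand":{"type":"number"}}}},"grip_force":{"type":"number"}},"required":["moves"]}

```bash
mkdir -p pics; cat > h.py <<'E'
import numpy as np, cv2
from rig import sense, capture
def cloud(c):
    z=c["z_map"];f=c["image"].shape[0]/2/np.tan(np.radians(c["vertical_fov"])/2)
    v,u=np.indices(z.shape)
    P=np.stack([(u-c["cx"])*z/f,(v-c["cy"])*z/f,z],-1)
    return (P-c["t"])@c["R"]   # R^T(P-t)
E
python3 - <<'E'
from h import *
s=sense();print(s)
ims=[]
for n in("top","side"):
    c=capture(n);cv2.imwrite(f"pics/{n}0.png",c["image"]);np.savez(f"{n}0.npz",**c)
    print(n,c["vertical_fov"],c["R"],c["t"])
E
```

```text
{'time_s': 0.0, 'joints': array([-1.48441154e+00,  3.13464059e-01,  1.49843519e+00,  1.30180322e-05,
        1.33098671e+00, -2.23418210e-01]), 'dq': array([-0.00032947,  0.00117303, -0.00331101,  0.000547  , -0.00030089,
       -0.00094538]), 'tau': array([-2.23035524e-03, -4.12275553e+01, -2.59742492e+01, -2.62440935e-04,
        4.12271416e-03, -2.51784961e-06]), 'eef_pos': array([ 160.01934693, -499.7794929 ,  249.72857323]), 'ee_rot': array([-6.44707466e-04,  9.88026765e-01,  1.54281216e-01,  5.05791045e-05]), 'force': array([-0.17164659, -0.40197154,  1.06496743]), 'wrist_torque': array([ 0.00464405, -0.01011762, -0.02232807]), 'grip_force': 0.0, 'grip_width': 1.0010403263914762}
top 56.06464542307267 [[-0.0144125  -0.9998757  -0.00639309]
 [-0.99472135  0.01498727 -0.10151265]
 [ 0.10159585  0.00489629 -0.99481371]] [ 60.67918707 583.34112402 884.15339097]
side 51.69780823232452 [[ 0.9962622  -0.08604618  0.00759526]
 [-0.03666771 -0.50087746 -0.86474114]
 [ 0.07821197  0.86123041 -0.5021604 ]] [-571.09318502  118.96491479  831.96930357]
```

View pics/top0.png

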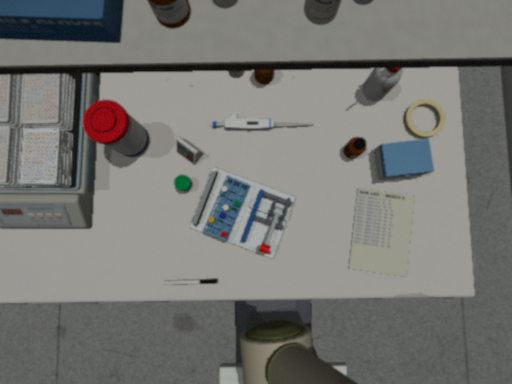

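View pics/side0.png

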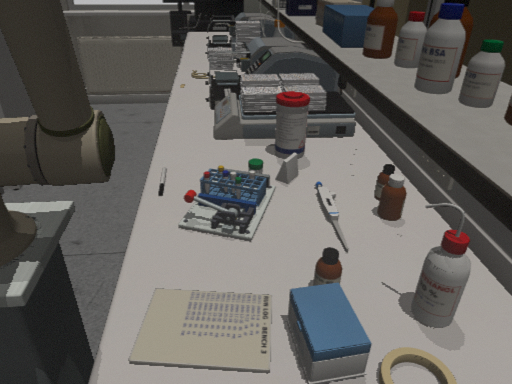

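Top view: the clamp is around (243,212), with the stop at left (206,198), the fence bar at about (253,215) and the red knob at (265,248). The marker lies at (190,281), the jar at (183,183) and the timer at (188,150).

```bash
python3 - <<'E'
from h import *
c=dict(np.load("top0.npz"));P=cloud(c);im=c["image"].astype(int)
b,g,r=im[...,0],im[...,1],im[...,2]
for u,v in[(265,248),(206,198),(250,215),(190,281),(183,183),(188,150),(243,212),(200,235),(282,250)]:print(u,v,P[v,u].round(1),im[v,u])
m=(r>130)&(g<60)&(b<60);m[:230]=0;m[262:]=0;m[:,:255]=0
print("knob",m.sum(),np.median(P[m],0),P[m].min(0),P[m].max(0))
# stop: z 40..50 greyish
z=P[...,2];roi=np.zeros_like(m);roi[165:260,188:300]=1
for lo,hi,name in[(38,50,"stop/fence"),(6,18,"bed"),(60,100,'rack')]:
    k=roi&(z>lo)&(z<hi); 
    if name=="stop/fence":k[:,222:]=0
    q=P[k][:,:2].astype(np.float32);print(name,len(q),cv2.minAreaRect(q))
E
```

```text
265 248 [447.6  40.   79.5] [ 19  27 168]
206 198 [571.4 185.   42.6] [64 66 61]
250 215 [527.3  75.6  44. ] [111  93  83]
190 281 [364.5 230.   12.3] [153 158 158]
183 183 [609.8 242.3  44.8] [ 52 103   0]
188 150 [691.4 228.2  54.9] [64 69 67]
243 212 [536.6  94.5  11.7] [165 167 163]
200 235 [4.793e+02 2.070e+02 1.000e-01] [148 154 155]
282 250 [ 4.379e+02 -4.400e+00 -3.000e-01] [149 155 156]
knob 59 [447.71148563  40.10180082  79.16073966] [437.99569685  30.49737854  74.57544995] [457.00469778  51.82897247  82.39428514]
stop/fence 326 ((574.579345703125, 196.27548217773438), (70.29600524902344, 130.8324737548828), 88.7076187133789)
bed 3373 ((567.6035766601562, 104.8446044921875), (268.6358642578125, 219.51516723632812), 68.93356323242188)
rack 420 ((524.8602905273438, 84.49098205566406), (167.03565979003906, 148.70559692382812), 66.13077545166016)
```

```bash
python3 - <<'E'
from h import *
c=capture("wrist");print(c["T_tool_cam"].round(3),c["vertical_fov"])
E
```

```text
[[-1.00000e-03 -9.58000e-01 -2.87000e-01  7.36200e+01]
 [ 1.00000e+00 -1.00000e-03 -0.00000e+00 -7.55000e-01]
 [-0.00000e+00 -2.87000e-01  9.58000e-01 -1.24941e+02]
 [ 0.00000e+00  0.00000e+00  0.00000e+00  1.00000e+00]] 70.32033429721794
```

>>> {"op": "move_arm", "data": {"moves": [{"turn": [0, 0, 0], "translation": [30.7, -24.9, 0], "hand": 1}, {"turn": [0, 0, 0], "translation": [30.7, -24.9, 0], "hand": 1}, {"turn": [0, 0, 0], "translation": [30.7, -24.9, 0], "hand": 1}, {"turn": [0, 0, 0], "translation": [30.7, -24.9, 0], "hand": 1}, {"turn": [0, 0, 0], "translation": [30.7, -24.9, 0], "hand": 1}, {"turn": [0, 0, 0], "translation": [30.7, -24.9, 0], "hand": 1}, {"turn": [0, 0, 0], "translation": [30.7, -24.9, 0], "hand": 1}, {"turn": [0, 0, 0], "translation": [30.7, -24.9, 0], "hand": 1}, {"turn": [0, 0, 0], "translation": [30.7, -24.9, 0], "hand": 1}, {"turn": [0, 0, 0], "translation": [30.7, -24.9, 0], "hand": 1}]}}

```text
time_s: 0.98
eef_pos: [377.1, -167.4, 250.4]
ee_rot: [0.0, 0.988, 0.154, 0.0]
force: [1.5, -1.7, 0.5]
grip_width: 1.001
grip_force: 0.0
```

>>> {"op": "move_arm", "data": {"moves": [{"turn": [0, 0, 0], "translation": [30.7, -24.9, 0], "hand": 1}, {"turn": [0, 0, 0], "translation": [30.7, -24.9, 0], "hand": 1}, {"turn": [0, 0, 0], "translation": [30.7, -24.9, 0], "hand": 1}, {"turn": [0, 0, 0], "translation": [30.7, -24.9, 0], "hand": 1}, {"turn": [0, 0, 0], "translation": [30.7, -24.9, 0], "hand": 1}, {"turn": [0, 0, 0], "translation": [30.7, -24.9, 0], "hand": 1}, {"turn": [0, 0, 0], "translation": [30.7, -24.9, 0], "hand": 1}, {"turn": [0, 0, 0], "translation": [30.7, -24.9, 0], "hand": 1}, {"turn": [0, 0, 0.11], "translation": [0, 0, 0], "hand": 0.5}, {"turn": [0, 0, 0.11], "translation": [0, 0, 0], "hand": 0.5}]}}

```text
time_s: 1.82
eef_pos: [550.0, 97.2, 249.3]
ee_rot: [-0.0, 0.999, 0.044, -0.001]
force: [0.0, -0.9, 0.0]
grip_width: 0.75
grip_force: 0.0
```

>>> {"op": "move_arm", "data": {"moves": [{"turn": [0, 0, 0.11], "translation": [0, 0, 0], "hand": 0.5}, {"turn": [0, 0, 0.11], "translation": [0, 0, 0], "hand": 0.5}, {"turn": [0, 0, 0.11], "translation": [0, 0, 0], "hand": 0.5}, {"turn": [0, 0, 0.11], "translation": [0, 0, 0], "hand": 0.5}, {"turn": [0, 0, 0], "translation": [0, 0, 0], "hand": 0.5}, {"turn": [0, 0, 0], "translation": [0, 0, 0], "hand": 0.5}]}}

```text
time_s: 2.32
eef_pos: [549.6, 95.3, 250.1]
ee_rot: [0.0, 0.985, -0.173, -0.0]
force: [0.0, -0.1, -0.1]
grip_width: 0.499
grip_force: 0.0
```

```bash
cat >> h.py <<'E'
from scipy.spatial.transform import Rotation as Ro
def wrist(tag):
    s=sense();c=capture("wrist");q=np.asarray(s["ee_rot"])
    Rt=Ro.from_quat(np.r_[q[1:],q[0]]).as_matrix();T=c["T_tool_cam"]
    Rc=Rt@T[:3,:3];tc=Rt@T[:3,3]+s["eef_pos"]
    c["R"]=Rc.T;c["t"]=-Rc.T@tc;c["Rt"]=Rt
    np.savez(tag+".npz",**c);cv2.imwrite(f"pics/{tag}.png",c["image"])
    print(s["time_s"],s["eef_pos"].round(1),"tool x",Rt[:,0].round(3),"z",Rt[:,2].round(3),s["force"].round(1),s["grip_width"],s["grip_force"])
    return c
def px(c,X):
    f=c["image"].shape[0]/2/np.tan(np.radians(c["vertical_fov"])/2)
    p=c["R"]@X+c["t"];return np.array([f*p[0]/p[2]+c["cx"],f*p[1]/p[2]+c["cy"]])
E
python3 -c "
from h import *
wrist('w0')"
```

```text
2.3167 [549.6  95.3 250.1] tool x [ 0.94 -0.34 -0.  ] z [-0.  0. -1.] [ 0.  -0.1 -0.1] 0.49937591698023426 0.0
```

View pics/w0.png

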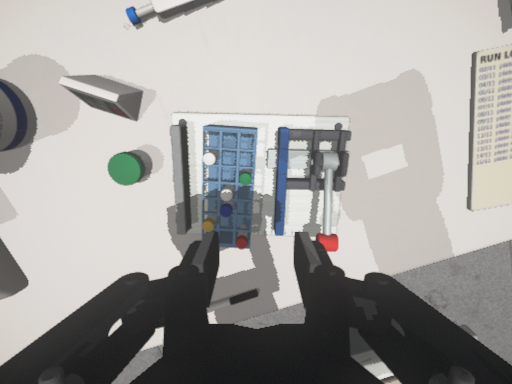

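The clamp is almost square to the wrist picture. The stop is at about (182,180), the rack at (228,185), the fence bar at (281,180), the lever from (328,165) to the red knob at (328,242), and the bed spans u 172–348.

```bash
cat >> h.py <<'E'
def meas(c):
    P=cloud(c);im=c["image"].astype(int);b,g,r=im[...,0],im[...,1],im[...,2];z=P[...,2]
    v,u=np.indices(z.shape)
    def rect(k,name):
        k=cv2.morphologyEx(k.astype(np.uint8),cv2.MORPH_OPEN,np.ones((3,3)))>0
        q=P[k];rc=cv2.minAreaRect(q[:,:2].astype(np.float32));vx,vy,x0,y0=cv2.fitLine(q[:,:2].astype(np.float32),cv2.DIST_HUBER,0,.01,.01).ravel()
        print(name,k.sum(),np.round(rc[0],1),np.round(rc[1],1),"ang",round(rc[2],2),"line yaw",round(float(np.arctan(vy/vx)),4),"z",np.median(q[:,2]).round(1),"top",np.percentile(q[:,2],95).round(1))
    up=v<248
    mid=(u>165)&(u<400)&(v>100)
    rect((abs(z-45)<4)&mid&(u<195)&up&(abs(b-r)<25),"stop")
    rect((abs(z-42)<4)&mid&(u>262)&(u<295)&up&(b>r+40),"fence")
    rect((z>58)&(z<90)&mid&(u<275)&up,"rack")
    rect((abs(z-12)<3)&mid&up,"bed")
    rect((r>110)&(g<60)&(b<60)&mid&(u>300),"knob")
E
python3 - <<'E'
from h import *
c=dict(np.load("w0.npz"));meas(c)
P=cloud(c)
for u,v in[(328,237),(328,242),(333,242),(182,180),(281,180),(300,215)]:print(u,v,P[v,u].round(1))
E
```

```text
stop 1153 [572.1 190.8] [ 13.2 139. ] ang 68.65 line yaw -0.3717 z 46.2 top 47.6
fence 817 [526.8  70.7] [ 11.2 137.3] ang 68.74 line yaw -0.3632 z 43.4 top 44.6
rack 1806 [544.8 134.5] [ 61.4 150. ] ang 66.29 line yaw -0.2513 z 60.5 top 76.1
bed 8329 [535.9  96.6] [229.5 169.8] ang 68.8 line yaw 0.5783 z 13.4 top 14.5Traceback (most recent call last):
  File "<stdin>", line 2, in <module>
  File "h.py", line 33, in meas
    rect((r>110)&(g<60)&(b<60)&mid&(u>300),"knob")
    ~~~~^^^^^^^^^^^^^^^^^^^^^^^^^^^^^^^^^^^^^^^^^^
  File "h.py", line 25, in rect
    q=P[k];rc=cv2.minAreaRect(q[:,:2].astype(np.float32));vx,vy,x0,y0=cv2.fitLine(q[:,:2].astype(np.float32),cv2.DIST_HUBER,0,.01,.01).ravel()
                                                                      ~~~~~~~~~~~^^^^^^^^^^^^^^^^^^^^^^^^^^^^^^^^^^^^^^^^^^^^^^^^^^^^^
cv2.error: OpenCV(4.12.0) /io/opencv/modules/imgproc/src/linefit.cpp:50: error: (-215:Assertion failed) count > 0 in function 'fitLine2D_wods'
```

```bash
python3 - <<'E'
from h import *
c=dict(np.load("w0.npz"));P=cloud(c);im=c["image"].astype(int)
k=(im[...,2]>90)&(im[...,1]<70)&(im[...,0]<70);k[:,:305]=0;k[:,350:]=0
q=P[k];o=np.array([539.5,105.9]);a=-.371;X=np.array([np.cos(a),np.sin(a)]);Y=np.array([-X[1],X[0]])
d=q[:,:2]-o
for n,w in(("x",d@X),("y",d@Y),("z",q[:,2])):print(n,len(w),np.percentile(w,[2,10,50,90,98]).round(1))
for p in (np.r_[o-65*X-93.4*Y,66],np.r_[o-65*X-93.4*Y,77]):print(p,px(c,p))
kk=np.argwhere(k);print(kk.min(0),kk.max(0),kk.mean(0))
# lever centreline y
for v in(185,200,215,225):
    for u in range(318,338,2):
        w=P[v,u];e=w[:2]-o;print((round(float(e@X)),round(float(e@Y),1),round(float(w[2]))),end=' ')
    print()
E
```

```text
x 60 [-62.  -58.8 -54.2  20.6  21.1]
y 60 [-102.5 -100.3  -85.7  -40.   -39.3]
z 60 [ 65.   68.7  73.  244.7 249.9]
[445.06031402  42.42003693  66.        ] [325.31960199 240.85197308]
[445.06031402  42.42003693  77.        ] [327.53680197 244.9553926 ]
[234 316] [249 336] [237.1        324.01666667]
(-1, -85.5, 35) (-1, -88.1, 35) (-1, -90.4, 36) (2, -89.4, 49) (4, -90.4, 54) (4, -92.8, 55) (4, -95.1, 55) (4, -97.4, 55) (-1, -105.8, 36) (0, -107.1, 40) 
(-28, -92.5, 13) (-28, -95.3, 13) (-28, -98.1, 13) (-14, -89.0, 57) (-13, -90.7, 60) (-13, -93.0, 61) (-13, -95.7, 60) (-27, -111.5, 15) (-28, -114.9, 13) (-28, -117.4, 14) 
(-51, -94.8, 12) (-51, -97.5, 13) (-51, -100.5, 12) (-32, -89.6, 62) (-31, -91.3, 65) (-30, -93.1, 67) (-31, -96.3, 64) (-51, -114.7, 12) (-50, -116.9, 14) (-50, -120.2, 13) 
(-67, -96.1, 12) (-66, -98.6, 14) (-66, -101.4, 14) (-43, -89.3, 67) (-43, -91.8, 67) (-42, -93.8, 69) (-42, -96.1, 69) (-66, -116.0, 13) (-65, -118.7, 14) (-65, -121.6, 14)
```

>>> {"op": "move_arm", "data": {"moves": [{"turn": [0, 0, 0.024], "translation": [-18, 22, 0], "hand": 0.5}, {"turn": [0, 0, 0], "translation": [-20, 22, 0], "hand": 0.5}, {"turn": [0, 0, 0], "translation": [-20, 22, 0], "hand": 0.5}, {"turn": [0, 0, 0], "translation": [-20, 21, 0], "hand": 0.5}, {"turn": [0, 0, 0], "translation": [0, 0, 30], "hand": 0.5}, {"turn": [0, 0, 0], "translation": [0, 0, 30], "hand": 0.5}, {"turn": [0, 0, 0], "translation": [0, 0, 30], "hand": 0.5}, {"turn": [0, 0, 0], "translation": [0, 0, 0], "hand": 0.5}, {"turn": [0, 0, 0], "translation": [0, 0, 0], "hand": 0.5}]}}

```text
time_s: 3.12
eef_pos: [445.4, 42.3, 160.3]
ee_rot: [0.0, 0.983, -0.185, -0.001]
force: [0.7, 0.3, 1.0]
grip_width: 0.504
grip_force: 0.0
```

```bash
python3 - <<'E'
from h import *
c=wrist('w1');o=np.array([539.5,105.9]);a=-.371;X=np.array([np.cos(a),np.sin(a)]);Y=np.array([-X[1],X[0]])
d=sense()["eef_pos"][:2]-o;print(d@X,d@Y)
E
```

```text
3.1167 [445.4  42.3 160.3] tool x [ 0.931 -0.364 -0.002] z [-0.002  0.    -1.   ] [0.7 0.3 1. ] 0.5039995561161351 0.0
-63.828189729705414 -93.20146768814925
```

View pics/w1.png

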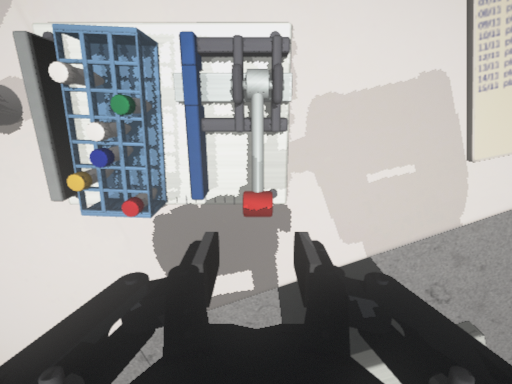

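The knob at (258,204) lies midway between the fingertips, at u 212 and 302, so I go down and grip.

>>> {"op": "move_arm", "data": {"moves": [{"turn": [0, 0, 0], "translation": [0, 0, 25], "hand": 0.5}, {"turn": [0, 0, 0], "translation": [0, 0, 25], "hand": 0.5}, {"turn": [0, 0, 0], "translation": [0, 0, 22], "hand": 0.5}, {"turn": [0, 0, 0], "translation": [-1, 0, 14], "hand": 0.5}, {"turn": [0, 0, 0], "translation": [0, 0, 8], "hand": 0.5}, {"turn": [0, 0, 0], "translation": [0, 0, 0], "hand": 0.5}]}}

```text
time_s: 3.67
eef_pos: [445.2, 42.6, 66.5]
ee_rot: [-0.0, 0.983, -0.186, 0.0]
force: [0.3, 0.4, 0.6]
grip_width: 0.499
grip_force: 0.0
```

>>> {"op": "move_arm", "data": {"moves": [{"turn": [0, 0, 0], "translation": [0, 0, 0], "hand": 0.2}, {"turn": [0, 0, 0], "translation": [0, 0, 0], "hand": 0.2}, {"turn": [0, 0, 0], "translation": [0, 0, 0], "hand": 0.2}, {"turn": [0, 0, 0], "translation": [0, 0, 0], "hand": 0.2}, {"turn": [0, 0, 0], "translation": [0, 0, 0], "hand": 0.2}], "grip_force": 30}}

```text
time_s: 4.08
eef_pos: [445.3, 41.7, 67.7]
ee_rot: [0.001, 0.983, -0.185, 0.001]
force: [-4.3, -9.5, 2.0]
grip_width: 0.27
grip_force: 33.4
```

>>> {"op": "move_arm", "data": {"moves": [{"turn": [0, 0, 0], "translation": [0, 1, 0], "hand": 0.2}, {"turn": [0, 0, 0], "translation": [2.9, 0, -9.6], "hand": 0.2}, {"turn": [0, 0, 0], "translation": [4.7, 0, -10.8], "hand": 0.2}, {"turn": [0, 0, 0], "translation": [6.5, 0, -10.9], "hand": 0.2}, {"turn": [0, 0, 0], "translation": [0, 0, 0], "hand": 0.2}]}}

```text
time_s: 4.5
eef_pos: [458.6, 36.2, 99.8]
ee_rot: [0.0, 0.983, -0.186, 0.001]
force: [-2.8, -0.5, 4.0]
grip_width: 0.275
grip_force: 32.0
```

>>> {"op": "move_arm", "data": {"moves": [{"turn": [0, 0, 0], "translation": [8.5, 0, -10.7], "hand": 0.2}, {"turn": [0, 0, 0], "translation": [9.9, 0, -9.5], "hand": 0.2}, {"turn": [0, 0, 0], "translation": [11.1, 0, -8], "hand": 0.2}, {"turn": [0, 0, 0], "translation": [12.2, 0, -6.3], "hand": 0.2}, {"turn": [0, 0, 0], "translation": [12.9, 0, -4.6], "hand": 0.2}, {"turn": [0, 0, 0], "translation": [13.4, 0, -2.7], "hand": 0.2}, {"turn": [0, 0, 0], "translation": [0, 0, 0], "hand": 0.2}, {"turn": [0, 0, 0], "translation": [0, 0, 0], "hand": 0.2}]}}

```text
time_s: 5.17
eef_pos: [521.2, 11.6, 140.0]
ee_rot: [0.0, 0.983, -0.186, 0.001]
force: [1.3, -1.1, 3.4]
grip_width: 0.275
grip_force: 31.1
```

```bash
python3 - <<'E'
from h import *
c=wrist('w2');o=np.array([539.5,105.9]);a=-.371;X=np.array([np.cos(a),np.sin(a)]);Y=np.array([-X[1],X[0]])
s=sense();d=s["eef_pos"][:2]-o;print(d@X,d@Y, s["force"][:2]@X,s["force"][:2]@Y)
print(np.arctan2(s["eef_pos"][2]-42,-(d@X-30))-.2475)
E
```

```text
5.1667 [521.2  11.6 140. ] tool x [ 0.931 -0.365  0.003] z [ 0.002 -0.001 -1.   ] [ 1.3 -1.1  3.4] 0.2746078561049577 31.11977219581604
16.958729765454798 -94.50230923191137 1.12467563496619 -0.9224777851424941
1.190927070967683
```

View pics/w2.png

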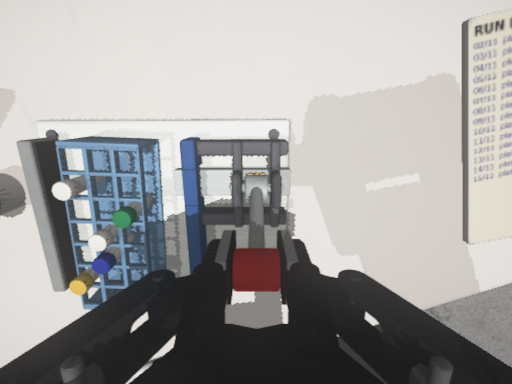

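The lever is at about 1.19 rad and the knob is held firmly, at about (257,268). The fence and rack have not moved. Sliding now.

>>> {"op": "move_arm", "data": {"moves": [{"turn": [0, 0, 0], "translation": [0, -4, 0], "hand": 0.2}, {"turn": [0, 0, 0], "translation": [0, -5, 0], "hand": 0.2}, {"turn": [0, 0, 0], "translation": [0, -5, 0], "hand": 0.2}, {"turn": [0, 0, 0], "translation": [0, -4, 0], "hand": 0.2}, {"turn": [0, 0, 0], "translation": [0, -2, 0], "hand": 0.2}, {"turn": [0, 0, 0], "translation": [0, -2, 0], "hand": 0.2}, {"turn": [0, 0, 0], "translation": [0, -2, 0], "hand": 0.2}, {"turn": [0, 0, 0], "translation": [0, -2, 0], "hand": 0.2}, {"turn": [0, 0, 0], "translation": [0, -2, 0], "hand": 0.2}, {"turn": [0, 0, 0], "translation": [0, -2, 0], "hand": 0.2}]}}

```text
time_s: 6.05
eef_pos: [532.1, 40.1, 139.9]
ee_rot: [0.0, 0.983, -0.186, 0.001]
force: [0.4, -3.4, 7.0]
grip_width: 0.278
grip_force: 31.5
```

>>> {"op": "move_arm", "data": {"moves": [{"turn": [0, 0, 0], "translation": [0, -2, 0], "hand": 0.2}, {"turn": [0, 0, 0], "translation": [0, -2, 0], "hand": 0.2}, {"turn": [0, 0, 0], "translation": [0, -2, 0], "hand": 0.2}, {"turn": [0, 0, 0], "translation": [0, -2, 0], "hand": 0.2}, {"turn": [0, 0, 0], "translation": [0, -2, 0], "hand": 0.2}, {"turn": [0, 0, 0], "translation": [0, -2, 0], "hand": 0.2}]}}

```text
time_s: 6.55
eef_pos: [536.4, 51.2, 139.9]
ee_rot: [0.0, 0.983, -0.186, 0.001]
force: [-0.2, -3.1, 6.7]
grip_width: 0.274
grip_force: 31.5
```

```bash
cat >> h.py <<'E'
def st():
    o=np.array([539.5,105.9]);a=-.371;X=np.array([np.cos(a),np.sin(a)]);Y=np.array([-X[1],X[0]])
    s=sense();d=s["eef_pos"][:2]-o;print(s["time_s"],"x,y",d@X,d@Y,"z",s["eef_pos"][2],"Fx,Fy",s["force"][:2]@X,s["force"][:2]@Y,"Fz",s["force"][2],s["grip_force"])
    print("theta",np.arctan2(s["eef_pos"][2]-42,-(d@X-30))-.2475,"gap~",85-62-d@Y)
E
python3 -c "
from h import *
st();wrist('w3')"
```

```text
6.55 x,y 16.907425159012107 -52.10862100131244 z 139.90239497171976 Fx,Fy 0.9936538566602335 -2.9693905772429106 Fz 6.720048171121319 31.494642198085785
theta 1.1903541981175714 gap~ 75.10862100131244
6.55 [536.4  51.2 139.9] tool x [ 0.931 -0.365  0.001] z [ 0.001 -0.001 -1.   ] [-0.2 -3.1  6.7] 0.27412431735065923 31.494642198085785
```

View pics/w3.png

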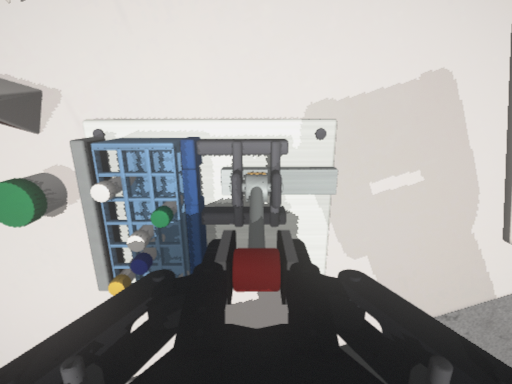

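The fence at u≈190 is now against the rack and pushing it, with about 13 mm left to the stop and about 3 N of resistance. Continuing slowly.

>>> {"op": "move_arm", "data": {"moves": [{"turn": [0, 0, 0], "translation": [0, -2, 0], "hand": 0.2}, {"turn": [0, 0, 0], "translation": [0, -2, 0], "hand": 0.2}, {"turn": [0, 0, 0], "translation": [0, -2, 0], "hand": 0.2}, {"turn": [0, 0, 0], "translation": [0, -1.5, 0], "hand": 0.2}, {"turn": [0, 0, 0], "translation": [0, -1, 0], "hand": 0.2}, {"turn": [0, 0, 0], "translation": [0, 0, 0], "hand": 0.2}]}}

```text
time_s: 7.1
eef_pos: [539.5, 59.3, 139.9]
ee_rot: [-0.0, 0.983, -0.186, 0.001]
force: [0.5, -2.4, 6.2]
grip_width: 0.276
grip_force: 31.5
```

>>> {"op": "move_arm", "data": {"moves": [{"turn": [0, 0, 0], "translation": [0, -1, 0], "hand": 0.2}, {"turn": [0, 0, 0], "translation": [0, -1, 0], "hand": 0.2}, {"turn": [0, 0, 0], "translation": [0, 0, 0], "hand": 0.2}]}}

```text
time_s: 7.35
eef_pos: [540.2, 61.1, 139.9]
ee_rot: [0.0, 0.983, -0.186, 0.001]
force: [1.0, -1.6, 6.2]
grip_width: 0.269
grip_force: 31.5
```

```bash
python3 -c "
from h import *
st()"
```

```text
7.35 x,y 16.90413306709532 -41.51433106551093 z 139.9315010838818 Fx,Fy 1.544546821116079 -1.0848051780816763 Fz 6.159071880902856 31.46927297115326
theta 1.1903602201630539 gap~ 64.51433106551093
```

>>> {"op": "move_arm", "data": {"moves": [{"turn": [0, 0, 0], "translation": [0, -0.8, 0], "hand": 0.2}, {"turn": [0, 0, 0], "translation": [0, -0.7, 0], "hand": 0.2}, {"turn": [0, 0, 0], "translation": [0, 0, 0], "hand": 0.2}]}}

```text
time_s: 7.6
eef_pos: [540.8, 62.4, 139.9]
ee_rot: [0.0, 0.983, -0.186, 0.001]
force: [0.4, -1.9, 6.3]
grip_width: 0.27
grip_force: 31.5
```

>>> {"op": "move_arm", "data": {"moves": [{"turn": [0, 0, 0], "translation": [0, -0.5, 0], "hand": 0.2}, {"turn": [0, 0, 0], "translation": [0, -0.3, 0], "hand": 0.2}, {"turn": [0, 0, 0], "translation": [0, 0, 0], "hand": 0.2}]}}

```text
time_s: 7.85
eef_pos: [541.0, 63.1, 139.9]
ee_rot: [0.0, 0.983, -0.186, 0.001]
force: [-0.4, -3.1, 6.0]
grip_width: 0.275
grip_force: 31.5
```

>>> {"op": "move_arm", "data": {"moves": [{"turn": [0, 0, 0], "translation": [0, -0.4, 0], "hand": 0.2}, {"turn": [0, 0, 0], "translation": [0, -0.4, 0], "hand": 0.2}, {"turn": [0, 0, 0], "translation": [0, 0, 0], "hand": 0.2}]}}

```text
time_s: 8.1
eef_pos: [541.1, 63.4, 139.9]
ee_rot: [0.001, 0.983, -0.186, 0.0]
force: [-2.0, -6.3, 7.5]
grip_width: 0.274
grip_force: 31.6
```

```bash
python3 - <<'E'
from h import *
st();c=wrist('w4');P=cloud(c);im=c["image"].astype(int);b,g,r=im[...,0],im[...,1],im[...,2];z=P[...,2]
o=np.array([539.5,105.9]);a=-.371;X=np.array([np.cos(a),np.sin(a)]);Y=np.array([-X[1],X[0]])
x=(P[...,:2]-o)@X;y=(P[...,:2]-o)@Y
for lo,hi in((-60,-40),(-40,-20),(-20,0),(0,20),(20,40),(40,60)):
    m=(x>lo)&(x<hi)
    S=y[m&(abs(z-46)<3)&(y>78)&(y<105)];F=y[m&(abs(z-43)<3)&(y<35)&(y>0)];R=y[m&(z>68)&(z<80)&(y>0)&(y<100)]
    print(lo,[(len(q),np.percentile(q,[3,97]).round(1)) for q in(S,F,R) if len(q)])
E
```

```text
8.1 x,y 16.92057342523556 -39.0391438310296 z 139.91457011691242 Fx,Fy 0.43600724280279435 -6.5923234465036185 Fz 7.457686405852428 31.57771736383438
theta 1.1905024613280493 gap~ 62.0391438310296
8.1 [541.1  63.4 139.9] tool x [ 0.931 -0.365  0.001] z [ 0.001 -0.001 -1.   ] [-2.  -6.3  7.5] 0.27399237857588116 31.57771736383438
-60 [(76, array([85.6, 97. ])), (80, array([13. , 23.5])), (220, array([68.1, 80.8]))]
-40 [(133, array([85.2, 96.6])), (274, array([11.7, 23.3])), (322, array([47.5, 75.9]))]
-20 [(156, array([84.9, 96.5])), (297, array([11.5, 22.9])), (333, array([47.4, 60.1]))]
0 [(153, array([85.2, 96.9])), (314, array([11.5, 23. ])), (337, array([26.9, 56. ]))]
20 [(45, array([85.5, 96.7])), (344, array([11.5, 23. ])), (389, array([31.6, 80.6]))]
40 [(190, array([84.8, 96.8])), (369, array([11.5, 23.2])), (48, array([70.8, 78.2]))]
```

View pics/w4.png

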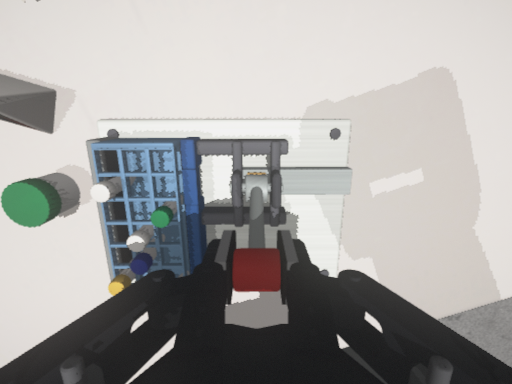

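The rack now sits against the stop. Fence face to stop measures about 62 mm and the force is rising, to about 6.6 N. I'll add a light extra push to settle it square.

>>> {"op": "move_arm", "data": {"moves": [{"turn": [0, 0, 0], "translation": [0, -0.4, 0], "hand": 0.2}, {"turn": [0, 0, 0], "translation": [0, -0.2, 0], "hand": 0.2}, {"turn": [0, 0, 0], "translation": [0, 0, 0], "hand": 0.2}]}}

```text
time_s: 8.4
eef_pos: [541.2, 63.5, 139.9]
ee_rot: [0.001, 0.983, -0.186, 0.0]
force: [-2.3, -9.5, 8.3]
grip_width: 0.276
grip_force: 31.7
```

```bash
python3 -c "
from h import *
st()"
```

```text
8.4 x,y 16.924733914849 -38.92892748413637 z 139.9422377173035 Fx,Fy 1.2632405944536758 -9.717989513649831 Fz 8.253418440720909 31.68217957019806
theta 1.1905812698270133 gap~ 61.92892748413637
```

Held at about 10 N and stiff. Now the lever goes down along the same arc.

>>> {"op": "move_arm", "data": {"moves": [{"turn": [0, 0, 0], "translation": [-13.4, 0, 2.7], "hand": 0.2}, {"turn": [0, 0, 0], "translation": [-12.9, 0, 4.6], "hand": 0.2}, {"turn": [0, 0, 0], "translation": [-12.2, 0, 6.3], "hand": 0.2}, {"turn": [0, 0, 0], "translation": [-11.1, 0, 8], "hand": 0.2}, {"turn": [0, 0, 0], "translation": [-9.9, 0, 9.5], "hand": 0.2}, {"turn": [0, 0, 0], "translation": [0, 0, 0], "hand": 0.2}]}}

```text
time_s: 8.9
eef_pos: [483.6, 85.9, 106.7]
ee_rot: [0.001, 0.983, -0.185, -0.002]
force: [-3.7, -9.1, -1.2]
grip_width: 0.274
grip_force: 32.7
```

```bash
python3 -c "
from h import *
st()"
```

```text
8.9 x,y -44.79487277232037 -38.92064562185999 z 106.66915702851098 Fx,Fy -0.11575206011157047 -9.849699413463368 Fz -1.2363476535606406 32.66926199197769
theta 0.4654208404277728 gap~ 61.92064562185999
```

>>> {"op": "move_arm", "data": {"moves": [{"turn": [0, 0, 0], "translation": [-7, 0, 9.6], "hand": 0.2}, {"turn": [0, 0, 0], "translation": [-6.5, 0, 10.9], "hand": 0.2}, {"turn": [0, 0, 0], "translation": [-4.7, 0, 10.8], "hand": 0.2}, {"turn": [0, 0, 0], "translation": [-2.9, 0, 9.6], "hand": 0.2}, {"turn": [0, 0, 0], "translation": [0, 0, 1], "hand": 0.2}, {"turn": [0, 0, 0], "translation": [0, 0, 0], "hand": 0.2}, {"turn": [0, 0, 0], "translation": [0, 0, 0], "hand": 0.2}]}}

```text
time_s: 9.48
eef_pos: [464.5, 93.4, 65.7]
ee_rot: [0.001, 0.983, -0.186, -0.002]
force: [-6.0, -8.0, 3.3]
grip_width: 0.28
grip_force: 35.6
```

```bash
python3 -c "
from h import *
st()"
```

```text
9.4833 x,y -65.32140900875177 -38.848824549787494 z 65.73219986002064 Fx,Fy -2.733558905072504 -9.624229957583339 Fz 3.2867921912937836 35.62832415103912
theta -0.003490700221857823 gap~ 61.848824549787494
```

>>> {"op": "move_arm", "data": {"moves": [{"turn": [0, 0, 0], "translation": [0, 0, 1], "hand": 0.2}, {"turn": [0, 0, 0], "translation": [0, 0, 1], "hand": 0.2}, {"turn": [0, 0, 0], "translation": [0, 0, 0], "hand": 0.2}]}}

```text
time_s: 9.73
eef_pos: [464.5, 93.4, 65.2]
ee_rot: [0.001, 0.983, -0.185, -0.002]
force: [-14.7, -8.0, 24.7]
grip_width: 0.273
grip_force: 38.4
```

```bash
python3 -c "
from h import *
st()"
```

```text
9.7333 x,y -65.34511143583754 -38.80787129951058 z 65.22212853844883 Fx,Fy -10.81467967272113 -12.833748115199356 Fz 24.700659443970082 38.37708055973053
theta -0.008592892645695127 gap~ 61.80787129951058
```

The lever is against its bottom stop (25 N). I'll take off the load, open and retreat.

>>> {"op": "move_arm", "data": {"moves": [{"turn": [0, 0, 0], "translation": [0, 0.5, -1.6], "hand": 0.2}, {"turn": [0, 0, 0], "translation": [0, 0, 0], "hand": 0.5}, {"turn": [0, 0, 0], "translation": [0, 0, 0], "hand": 0.5}, {"turn": [0, 0, 0], "translation": [0, 0, 0], "hand": 0.5}, {"turn": [0, 0, 0], "translation": [0, 0, 0], "hand": 0.5}, {"turn": [0, 0, 0], "translation": [0, 0, 0], "hand": 0.5}]}}

```text
time_s: 10.23
eef_pos: [466.0, 93.2, 65.8]
ee_rot: [-0.0, 0.983, -0.186, -0.0]
force: [0.4, -0.5, 0.3]
grip_width: 0.496
grip_force: 0.0
```

>>> {"op": "move_arm", "data": {"moves": [{"turn": [0, 0, 0], "translation": [0, 0, -8], "hand": 0.5}, {"turn": [0, 0, 0], "translation": [0, 0, -20], "hand": 0.5}, {"turn": [0, 0, 0], "translation": [0, 0, -30], "hand": 0.5}, {"turn": [0, 0, 0], "translation": [0, 0, -30], "hand": 0.5}, {"turn": [0, 0, 0], "translation": [0, 0, -30], "hand": 0.5}, {"turn": [0, 0, 0], "translation": [0, 0, -30], "hand": 0.5}, {"turn": [0, 0, 0], "translation": [20, 0, -30], "hand": 0.5}, {"turn": [0, 0, 0], "translation": [20, 0, 0], "hand": 0.5}, {"turn": [0, 0, 0], "translation": [20, 0, 0], "hand": 0.5}, {"turn": [0, 0, 0], "translation": [0, 0, 0], "hand": 0.5}]}}

```text
time_s: 11.07
eef_pos: [523.9, 69.9, 244.5]
ee_rot: [0.0, 0.982, -0.187, 0.001]
force: [0.4, -0.5, -0.5]
grip_width: 0.494
grip_force: 0.0
```

```bash
python3 - <<'E'
from h import *
st();c=wrist('w5');P=cloud(c);z=P[...,2]
o=np.array([539.5,105.9]);a=-.371;X=np.array([np.cos(a),np.sin(a)]);Y=np.array([-X[1],X[0]])
x=(P[...,:2]-o)@X;y=(P[...,:2]-o)@Y
for lo in range(-70,70,20):
    m=(x>lo)&(x<lo+20)
    for q in(y[m&(abs(z-46)<3)&(y>78)&(y<105)],y[m&(abs(z-43)<3)&(y<35)&(y>0)],y[m&(z>68)&(z<84)&(y>0)&(y<100)]):
        if len(q):print(lo,len(q),np.percentile(q,[3,97]).round(1),end=' ')
    print()
m=(z>55)&(z<90)&(abs(y+39)<14)&(x<-40)&(x>-90);print("knob",m.sum(),np.median(P[m],0),z[m].max(),np.percentile(x[m],[5,95]))
E
```

```text
11.0667 x,y -1.4807959561345374 -39.232349642579656 z 244.53740049050154 Fx,Fy 0.5683303579182322 -0.2904196601907649 Fz -0.48994955463912604 0.0
theta 1.169098176455616 gap~ 62.232349642579656
11.0667 [523.9  69.9 244.5] tool x [ 0.93  -0.367  0.002] z [ 0.002 -0.    -1.   ] [ 0.4 -0.5 -0.5] 0.4943754292563991 0.0
-70 53 [85.8 96.3] -70 133 [11.4 22.8] -70 137 [27.  77.5] 
-50 91 [85.  96.3] -50 148 [11.6 22.9] -50 140 [51.1 80.4] 
-30 96 [85.  96.4] -30 151 [11.5 23. ] -30 145 [47.3 59.8] 
-10 100 [85.4 96.4] -10 160 [11.4 23. ] -10 155 [30.9 59.9] 
10 88 [84.9 96.8] 10 183 [11.3 29.4] 10 154 [26.7 76.6] 
30 93 [85.1 96.4] 30 176 [11.3 22.8] 30 141 [67.9 80.6] 
50 115 [85.2 96.2] 50 188 [11.6 23.1] 
knob 452 [470.85128958  90.363369    75.88388626] 80.53509040334623 [-70.643716 -43.294163]
```

View pics/w5.png

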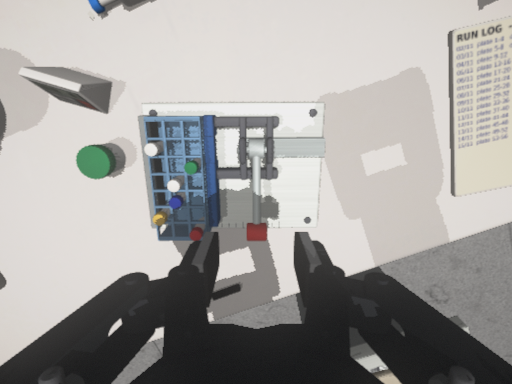

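The rack sits square between the fence (u≈211) and the stop (u≈150), with a 62 mm gap. The lever is down, with the knob at (257,232), and the jar, timer and marker have not moved.

```bash
python3 -c "
from rig import finish_job
print(finish_job())"
```

```text
the job is handed in; nothing more can be done
None
```

The job is handed in: the lever was flipped up, the fence slid in until the rack was snug and square against the stop (measured gap 62 mm), and the lever pressed fully down to its stop, at about 11 s on the robot's clock and with the bystanders in view undisturbed.

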